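# Dock a board carriage and lock it with its pin

### The arm

A 6-joint arm with a two-finger parallel gripper is mounted at the origin on the work surface. World frame = base frame: x ahead of the robot, y to its left, z up, the work surface at z = 0. Lengths are in m, angles in degrees, forces in N, time in s.
With the tool pointing down it reaches from about 0.275 to 0.75 m from the base axis. Payload 10.2 kg.
Tool frame: the origin (TCP) lies at the very end of the fingers, on their centre line; the grasp point (between the pads) lies 19 mm behind it (ctrl.grip_point_offset is the distance from the TCP to the grasp point, in m); z points along the fingers, y is the line along which they close (so a half turn about z gives the same grasp; the last joint's range is limited). The gripper opens to 85 mm and grips with 20 to 120 N. Pads are 22 mm wide; open, the fingers measure 114 mm over their backs; the gripper's body (76 mm by 85 mm) begins 54 mm behind the grasp point. The pads swing forward as they close: fully open they stand 13 mm farther back than shut.
Start: joints at [56.814, 17.928, 85.812, -0, 76.261, -12.8], TCP at [0.183, 0.492, 0.231] pointing down, gripper open.
Joint ranges: [-168.41, 168.41], [-55.51, 124.54], [10.69, 146.95], [-70.63, 250.63], [1, 178], [-165.06, 165.06]. Speed limits (degrees/s): [136.94, 136.94, 172.46, 180, 180, 180].

### API

Orientations are given as a 3x3 rotation matrix whose columns are the frame's x, y, z axes.
In Python, from station import telemetry, grab_frame, close_job, ctrl gives the robot as it stands.
- The arm moves only by the tool arm_command, never from a script. Its arguments are lists of equal length, an entry for each row: "offset": the shift along the tool's x, y, z as a fraction of full scale, a list of three; "rot": the turn, a rotation vector about the tool's x, y, z as a fraction of full scale, a list of three; "fingers": the opening, from -1 (shut) to 1 (fully open). In form: {"offset": [[dx, dy, dz], ...], "rot": [[wx, wy, wz], ...], "fingers": [fingers, ...]}. A call has 1 to 12 rows; each row shifts and turns the commanded pose from where the row before left it, along the tool's axes as they then stand; what a row does not reach is not made up. Full scale, the value 1, is 0.05 m for a shift and pi/4 rad for a turn. A row lasts 1/10 s, in which the tool goes at most 50 mm and 8.59 degrees, less where a joint would pass 70% of its speed; a pose out of reach is approached as far as the arm can. A call with a number of a shift or a turn outside -1 to 1 is refused whole. A call with a gripper value outside its range is refused whole. The fingers move at their own pace and stop on an object; "squeeze" is the grip in N (left out, the last holds). Time passes only in rows, so rows that do not move let the fingers close. It gives the time, the measured TCP pose, the force, the opening and the grip force at its end, in the units of the state.
- telemetry.get_obs(): the state, without advancing time (a new reading comes with each control period).
- grab_frame(name): name is "scene" or "top" or "wrist"; returns a dict with "image" (420x560x3 uint8, red, green, blue), "fovy" (degrees; the focal length in pixels is half the picture's height over the tangent of half this angle, whatever the lens; pixels are square), "cx", "cy" (the principal point, pixels), "R" (3x3) and "t" (3): a world point X has camera coordinates R X + t. Camera axes: x right, y down, z forward; pixel columns grow to the right and rows downward; lengths in m; the calibration is good to about 2 mm. The wrist camera is an equidistant fisheye: a pixel r from the principal point sees the ray r / f radians off the axis. A picture is of the moment at which its call begins. There is no depth.
- close_job(): hands the job in; it is judged then, once.
The state is a dict: "time": time; "qpos": joint angles; "dq": joint speeds; "joint_torque": joint torques, N m; "tool_pos": TCP position; "orientation": TCP orientation; "ft_force": force on the tool from outside, world axes, zero at the start; "ft_torque": the same for the moment, N m; "width": finger opening in m; "gripper_force": force on a finger pad.
Only numpy, scipy, OpenCV 4.12 (cv2) and the standard library are available. Lean on these libraries where they do the work, as an engineer would, in place of code of your own. Each camera call takes 0.05 s, during which the arm holds its last target. There are 200 camera calls.

### The job

Slide the circuit-board carriage (the black post is its handle) all the way home against the grey test block, then take the red-knobbed locking pin out of the wooden stand and put it down through the yellow lug into the blue block beneath until its collar sits on the lug. Do not press on the circuit board, and leave the blue and yellow tools standing in their places in the stand.

Things in the scene. Friction and masses are not known exactly. Their poses are not given: they have to be found in the camera images.
- fixture: Fixed board-test fixture: aluminium base 130 x 320 mm, 12 mm thick, with two steel rails; the grey test block (120 x 30 mm, top at 70 mm) stands across its +y end. On its -x side is the blue lock block, 50 x 60 mm, 28 mm high. Origin on the table surface near the base's centre; its +y is the direction in which the carriage slides home.
- carriage (a joint): Travel of the carriage along the fixture's +y, in m: 0 = farthest from the test block, 0.110 = home against the stop. It moves stiffly (about 3 N) and stays where it is left.
- handle (a point): Grip point of the black upright round post, 18 mm diameter, by which the carriage is moved. It stands on the carriage's plain dark steel end (away from the test block); the post is 46 mm tall, from the carriage's top at 40 mm to 86 mm above the table; this point is on its axis, 66 mm above the table.
- lug_hole (a point): Centre of the hole's mouth at the top of the yellow lug (50 x 44 mm, 8 mm thick, top 38 mm above the table) that sticks out from the carriage's -x side. Hole 12 mm diameter, right through, vertical. The point moves with the carriage.
- lock_hole (a point): Centre of the mouth of the hole in the blue lock block's top, 28 mm above the table: 12 mm diameter, vertical, right through to the table. The lug passes 2 mm above the block, and the two holes line up when the carriage is home.
- board: Green circuit board, 100 x 88 mm, on the carriage, with metal shield cans and chips (tallest part 59 mm above the table). Fragile. Origin at the centre of its underside, 40 mm above the table.
- lock_pin: Locking pin, 60 g: steel shaft 10 mm diameter, 32 mm long with tapered foot; steel collar 24 mm diameter, 4 mm thick; red round knob 18 mm diameter, 36 mm tall (72 mm overall). Origin: centre of the shaft's lower end; z up along the pin. In the stand the collar rests on its top: origin 4 mm above the table, knob from 40 to 76 mm. Fully down in the lug: origin 6 mm above the table.
- stand: Fixed wooden stand, 190 x 50 mm, 36 mm high, with three upright 12 mm holes 65 mm apart in a row along its x. Origin at the centre of its underside. The locking pin and two other tools stand in the holes, in any order.
- trimmer: Trimming tool with a blue handle (14 mm diameter, 42 mm tall, white collar), standing in the stand. Origin at its lower tip. To be left alone.
- probe: Probe tool with a yellow handle (12 mm diameter, 40 mm tall, black collar), standing in the stand. Origin at its lower tip. To be left alone.

How it is judged (in metres and radians):
On the way, in this order (a step that is already met when the one before it is completed fails the run):
1. the carriage is fully home against its stop, with the pin not yet in (value of joint carriage above 0.107 m and horizontal distance between lock_pin and lock_hole above 0.02 m), for 0.2 s.
2. the locking pin is down through the lug and into the lock block (value of joint carriage above 0.107 m and horizontal distance between lock_pin and lock_hole below 0.003 m and height (world z) of lock_pin below 0.01 m and angle between lock_pin's own z axis and vertical below 0.12 rad), for 0.2 s.
At the end, for the whole second after the job is handed in: The carriage is home (joint above 0.107 m); the locking pin stands upright (within 0.12 rad), its foot within 3 mm of the lock hole's axis and less than 10 mm above the table, at rest; the blue and yellow tools still stand in the stand (all of step 2 and linear speed of lock_pin below 0.02 m/s and horizontal distance between each of trimmer, probe and stand below 0.08 m and height (world z) of each of trimmer, probe below 0.015 m and angle between each of trimmer, probe's own z axis and vertical below 0.3 rad); the robot touches nothing.
It fails at once if the circuit board is pressed (more than 3 N) (contact force between any of the fingers, the arm, lock_pin and board above 3 N).
It fails at once if the blue or yellow tool is taken from its place or knocked over (moved more than 20 mm or tilted over 0.4 rad) (distance of any of trimmer, probe from where it was at the start of the episode above 0.02 m or angle between any of trimmer, probe's own z axis and vertical above 0.4 rad).
It also fails if it takes over 51 s, if anything falls off the work surface, if the arm or the gripper's body presses on something with over 40 N, if the wrist force passes 120 N, or if a joint passes its speed limit or range.

## Working session

There is one attempt and no reset: what is moved stays moved. The work goes in short steps, Python scripts to look and compute and a tool call to move; the robot and the scene stay as the last step left them, time stands still between calls to the robot, and variables do not carry over. Pictures are saved under pics/ and viewed, at most 10 in all, crops included, and the job is handed in when it is done.

Besides the shell and the picture viewer there is one more tool, called after "Call:" as name(argument=value, ...) on one line, values as JSON. arm_command: Moves the arm, as the interface text tells. Its arguments: {"type":"object","properties":{"offset":{"type":"array"},"rot":{"type":"array"},"fingers":{"type":"array"},"squeeze":{"type":"number"}},"required":["offset","rot","fingers"]}

```bash
mkdir -p pics; cat > h.py <<'E'
import numpy as np, cv2, pickle
from station import telemetry, grab_frame, close_job, ctrl
def snap(n,fn):
    f=grab_frame(n); cv2.imwrite('pics/'+fn+'.png',f['image'][:,:,::-1]); pickle.dump({k:np.array(v) if k!='image' else v for k,v in f.items()},open('pics/'+fn+'.pkl','wb')); return f
def load(fn): return pickle.load(open('pics/'+fn+'.pkl','rb'))
def ray(f,u,v):
    F=210/np.tan(np.radians(f['fovy'])/2); R=np.array(f['R']);t=np.array(f['t'])
    d=np.array([(u-f['cx'])/F,(v-f['cy'])/F,1]); return -R.T@t, R.T@d
def atz(f,u,v,z):
    c,d=ray(f,u,v); return c+d*(z-c[2])/d[2]
def proj(f,X):
    F=210/np.tan(np.radians(f['fovy'])/2); p=np.array(f['R'])@X+np.array(f['t']); return p[:2]/p[2]*F+[f['cx'],f['cy']]
E
python3 - <<'E'
from h import *
for n in('top','scene'):
    f=snap(n,n+'0'); print(n,f['fovy'],f['cx'],f['cy'],f['R'],f['t'])
print(telemetry.get_obs()); print(ctrl.grip_point_offset)
E
```

```text
top 57.03372329501042 280.2444984180145 210.7101766153206 [[-0.02840319 -0.99944679 -0.01730256]
 [-0.99646557  0.02967894 -0.0785845 ]
 [ 0.07905454  0.01500935 -0.99675729]] [-0.04587334  0.53333089  0.75259668]
scene 57.57815729949027 281.0940579754217 212.09431335418208 [[ 0.32097986  0.9470121   0.01183257]
 [ 0.74192096 -0.24366164 -0.62464574]
 [-0.58866393  0.20927754 -0.7808186 ]] [-0.12988672 -0.34807221  1.04507107]
{'time': 0.1, 'qpos': array([ 5.68146568e+01,  1.79579154e+01,  8.58486626e+01, -2.28780552e-04,
        7.62587156e+01, -1.27994907e+01]), 'dq': array([-0.04190281, -0.1632735 , -0.10020212,  0.12600876, -0.00169174,
       -0.09724705]), 'joint_torque': array([ 5.04466021e-03, -4.12904477e+01, -2.60140997e+01, -8.54164500e-05,
        3.06590919e-03,  2.51011176e-05]), 'tool_pos': array([0.18276811, 0.49193178, 0.23078384]), 'orientation': array([[-9.37368285e-01,  3.48339365e-01, -6.20506613e-04],
       [ 3.48339829e-01,  9.37367830e-01, -9.55849432e-04],
       [ 2.48682953e-04, -1.11213011e-03, -9.99999351e-01]]), 'ft_force': array([ 0.0165949 , -0.16298353,  0.48384048]), 'ft_torque': array([-0.01576249, -0.03719964, -0.02740261]), 'gripper_force': 0.0, 'width': 0.08577831353949503}
0.0187
```

View pics/top0.png

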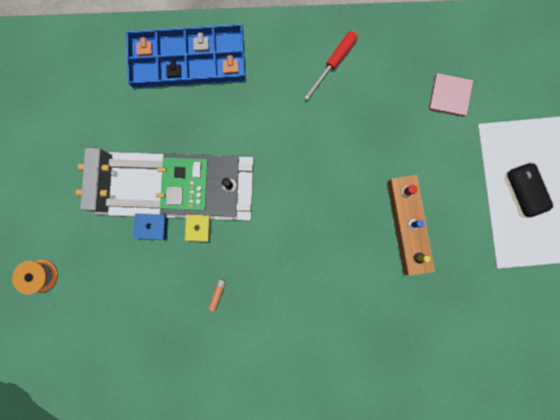

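View pics/scene0.png

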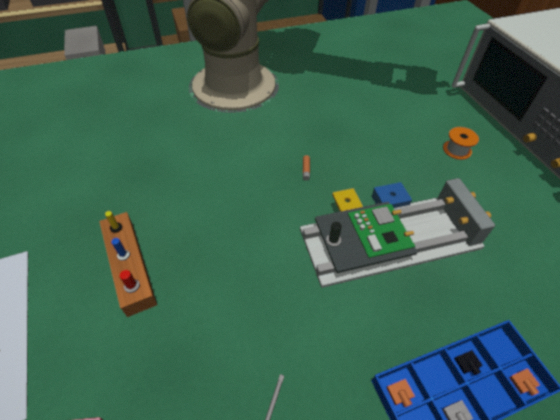

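The top view shows the fixture at about (85–255, 150–220), with the post at (228,185), the lug hole at (197,228), the lock hole at (149,226) and the red pin at (411,190). I'll enlarge these areas next.

```bash
python3 - <<'E'
from h import *
im=cv2.imread('pics/top0.png')
a=cv2.resize(im[140:250,70:265],None,fx=4,fy=4,interpolation=cv2.INTER_CUBIC); cv2.imwrite('pics/c1.png',a)
s=cv2.imread('pics/scene0.png')
b=cv2.resize(im[165:285,375:445],None,fx=5,fy=5,interpolation=cv2.INTER_CUBIC)
c=cv2.resize(s[200:320,90:165],None,fx=5,fy=5,interpolation=cv2.INTER_CUBIC); cv2.imwrite('pics/c2.png',np.hstack([b,c]))
E
```

```text
(no output)
```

View pics/c1.png

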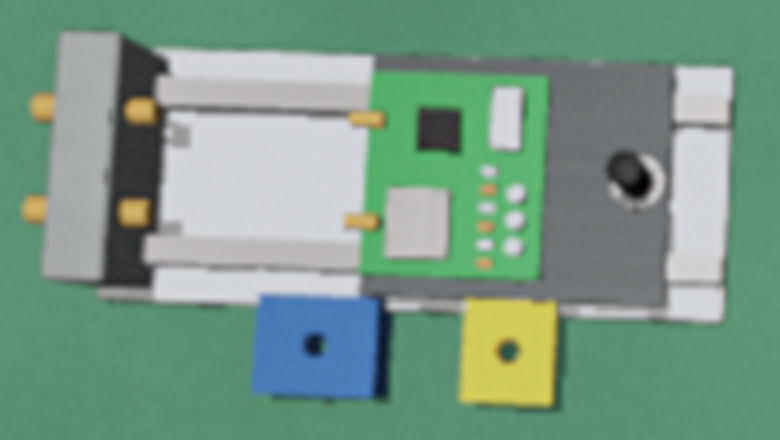

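View pics/c2.png

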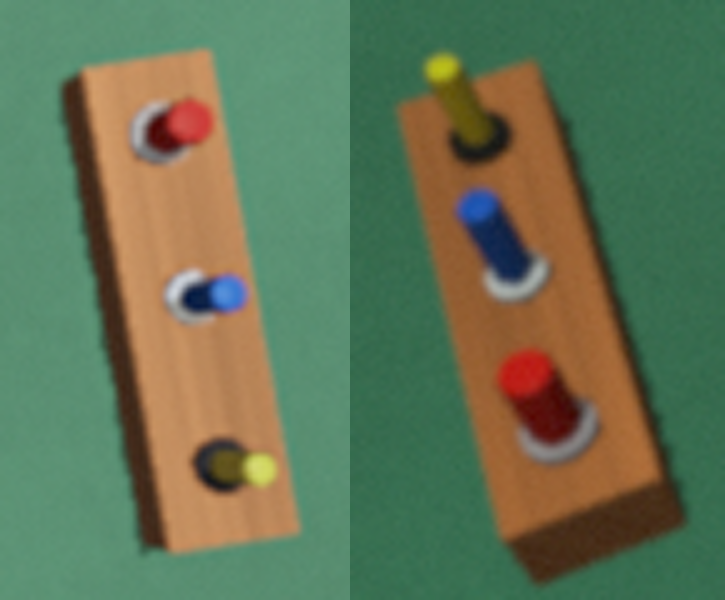

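```bash
python3 - <<'E'
from h import *
t=load('top0');s=load('scene0')
c1=lambda u,v:(70+(u+.5)/4-.5,140+(v+.5)/4-.5)
c2=lambda u,v:(375+(u+.5)/5-.5,165+(v+.5)/5-.5)
c3=lambda u,v:(90+(u-350+.5)/5-.5,200+(v+.5)/5-.5)
P=lambda n,X:print(n,np.round(X,4))
P('cam',ray(t,0,0)[0])
lk=atz(t,*c1(315,345),.028);lg=atz(t,*c1(508,351),.038)
P('lock',lk);P('lug',lg);d=lk-lg;P('d',[np.hypot(*d[:2]),np.degrees(np.arctan2(d[1],d[0]))])
P('posttop',atz(t,*c1(622,166),.086));P('postbase',atz(t,*c1(637,184),.040))
a=atz(t,*c1(673,66),.04);b=atz(t,*c1(666,306),.04);P('carr edge',a);P('',b);P('ang',np.degrees(np.arctan2(*(a-b)[[1,0]])))
P('block top edge L',atz(t,*c1(61,32),.07));P('',atz(t,*c1(43,275),.07))
P('scene lock',atz(s,392.5,193.8,.028));P('scene lug',atz(s,347.5,201,.038));P('scene post',atz(s,336,227,.086))
P('red top',atz(t,*c2(190,122),.076));P('red col',atz(t,*c2(160,132),.040))
P('red top s',atz(s,*c3(527,373),.076));P('red col s',atz(s,*c3(558,427),.040))
P('blue top',atz(t,*c2(229,294),.082));P('yel',atz(t,*c2(221,466),.040));P('blue col',atz(t,*c2(193,296),.04))
st=[atz(t,*c2(*q),.036) for q in((82,68),(210,50),(299,533),(170,552))]
for q in st:P('st',q)
P('stc',sum(st)/4)
E
```

```text
cam [ 0.4706 -0.073   0.7913]
lock [0.5088 0.2013 0.028 ]
lug [0.5026 0.1028 0.038 ]
d [ 0.0987 86.4002]
posttop [0.5844 0.0378 0.086 ]
postbase [0.5827 0.0378 0.04  ]
carr edge [0.6409 0.019  0.04  ]
 [0.5222 0.0247 0.04  ]
ang -2.7839
block top edge L [0.66   0.3082 0.07  ]
 [0.5435 0.3154 0.07  ]
scene lock [0.509  0.1999 0.028 ]
scene lug [0.5054 0.101  0.038 ]
scene post [0.5865 0.0344 0.086 ]
red top [ 0.5604 -0.3086  0.076 ]
red col [ 0.5614 -0.3087  0.04  ]
red top s [ 0.5611 -0.3088  0.076 ]
red col s [ 0.5603 -0.3097  0.04  ]
blue top [ 0.4961 -0.3173  0.082 ]
yel [ 0.4317 -0.325   0.04  ]
blue col [ 0.4972 -0.3179  0.04  ]
st [ 0.5881 -0.2809  0.036 ]
st [ 0.5937 -0.3312  0.036 ]
st [ 0.4051 -0.3547  0.036 ]
st [ 0.3992 -0.305   0.036 ]
stc [ 0.4965 -0.3179  0.036 ]
```

Call:
arm_command(offset=[[0,0,0],[0,0,0],[0,0,0],[0,0,0],[0,0,0],[0,0,0],[0,0,0],[0,0,0],[0,0,0],[0,0,0]], rot=[[0,0,0.18],[0,0,0.18],[0,0,0.18],[0,0,0.18],[0,0,0.18],[0,0,0.18],[0,0,0.18],[0,0,0.18],[0,0,0.175],[0,0,0]], fingers=[1,1,1,1,1,1,1,1,1,1])

```text
time: 1.1
tool_pos: [0.1828, 0.492, 0.231]
orientation: [[0.055, 0.999, -0.0], [0.999, -0.055, -0.001], [-0.001, -0.0, -1.0]]
ft_force: [0.6, -0.4, -0.1]
width: 0.0856
gripper_force: 0.0
```

Call:
arm_command(offset=[[-0.43,0.42,0],[-0.43,0.42,0],[-0.43,0.42,0],[-0.43,0.42,0],[-0.43,0.42,0],[-0.43,0.42,0],[-0.43,0.42,0],[-0.43,0.42,0],[-0.43,0.42,0],[-0.43,0.42,0],[-0.43,0.42,0],[0,0,0]], rot=[[0,0,0],[0,0,0],[0,0,0],[0,0,0],[0,0,0],[0,0,0],[0,0,0],[0,0,0],[0,0,0],[0,0,0],[0,0,0],[0,0,0]], fingers=[1,1,1,1,1,1,1,1,1,1,1,1])

```text
time: 2.3
tool_pos: [0.4025, 0.2416, 0.231]
orientation: [[0.053, 0.999, -0.0], [0.999, -0.053, -0.001], [-0.001, -0.0, -1.0]]
ft_force: [0.4, 0.3, -0.6]
width: 0.0852
gripper_force: 0.0
```

Call:
arm_command(offset=[[-0.43,0.42,0],[-0.43,0.42,0],[-0.43,0.42,0],[-0.43,0.42,0],[-0.43,0.42,0],[-0.43,0.42,0],[-0.43,0.42,0],[-0.43,0.42,0],[-0.43,0.42,0],[0,0,0],[0,0,0]], rot=[[0,0,0],[0,0,0],[0,0,0],[0,0,0],[0,0,0],[0,0,0],[0,0,0],[0,0,0],[0,0,0],[0,0,0],[0,0,0]], fingers=[1,1,1,1,1,1,1,1,1,1,1])

```text
time: 3.4
tool_pos: [0.5791, 0.0408, 0.2309]
orientation: [[0.052, 0.999, -0.001], [0.999, -0.052, 0.0], [0.0, -0.001, -1.0]]
ft_force: [-0.4, -0.3, -1.2]
width: 0.0856
gripper_force: 0.0
```

Call:
arm_command(offset=[[-0.08,0.12,0],[0,0,0.5],[0,0,0.5],[0,0,0.5],[0,0,0.5],[0,0,0.5],[0,0,0.5],[0,0,0.4],[0,0,0.16],[0,0,0]], rot=[[0,0,0],[0,0,0],[0,0,0],[0,0,0],[0,0,0],[0,0,0],[0,0,0],[0,0,0],[0,0,0],[0,0,0]], fingers=[1,1,1,1,1,1,1,1,1,1])

```text
time: 4.4
tool_pos: [0.5847, 0.0365, 0.0528]
orientation: [[0.052, 0.999, -0.001], [0.999, -0.052, 0.0], [0.0, -0.001, -1.0]]
ft_force: [-1.1, -0.3, -0.1]
width: 0.0857
gripper_force: 0.0
```

Call:
arm_command(offset=[[0,0,0],[0,0,0],[0,0,0],[0,0,0],[0,0,0],[0,0,0],[0,0,0],[0,0,0],[0,0,0],[0,0,0]], rot=[[0,0,0],[0,0,0],[0,0,0],[0,0,0],[0,0,0],[0,0,0],[0,0,0],[0,0,0],[0,0,0],[0,0,0]], fingers=[-1,-1,-1,-1,-1,-1,-1,-1,-1,-1], squeeze=40)

```text
time: 5.4
tool_pos: [0.5831, 0.0362, 0.0536]
orientation: [[0.053, 0.999, -0.005], [0.999, -0.053, 0.0], [-0.0, -0.005, -1.0]]
ft_force: [-14.3, -0.3, 10.3]
width: 0.0169
gripper_force: 39.6
```

Call:
arm_command(offset=[[0,-0.04,0],[0.1,0,0],[0.2,0,0],[0.2,0,0],[0.2,0,0],[0.2,0,0],[0.2,0,0],[0.2,0,0],[0.2,0,0],[0.2,0,0],[0.1,0,0],[0,0,0]], rot=[[0,0,0],[0,0,0],[0,0,0],[0,0,0],[0,0,0],[0,0,0],[0,0,0],[0,0,0],[0,0,0],[0,0,0],[0,0,0],[0,0,0]], fingers=[-1,-1,-1,-1,-1,-1,-1,-1,-1,-1,-1,-1])

```text
time: 6.6
tool_pos: [0.589, 0.1276, 0.0537]
orientation: [[0.053, 0.999, 0.003], [0.999, -0.053, 0.001], [0.001, 0.003, -1.0]]
ft_force: [5.9, 2.8, 3.8]
width: 0.017
gripper_force: 39.7
```

Call:
arm_command(offset=[[0.1,0,0],[0.06,0,0],[0.06,0,0],[0,0,0],[0,0,0]], rot=[[0,0,0],[0,0,0],[0,0,0],[0,0,0],[0,0,0]], fingers=[-1,-1,-1,-1,-1])

```text
time: 7.1
tool_pos: [0.5894, 0.1347, 0.0536]
orientation: [[0.054, 0.999, 0.001], [0.999, -0.054, -0.004], [-0.004, 0.002, -1.0]]
ft_force: [2.4, -18.2, 6.1]
width: 0.0172
gripper_force: 40.0
```

Call:
arm_command(offset=[[0,0,0],[0,0,0],[0,0,0],[0,0,0],[0,0,0],[0,0,0],[0,0,-0.4],[0,0,-0.5],[0,0,-0.5],[0,0,0]], rot=[[0,0,0],[0,0,0],[0,0,0],[0,0,0],[0,0,0],[0,0,0],[0,0,0],[0,0,0],[0,0,0],[0,0,0]], fingers=[1,1,1,1,1,1,1,1,1,1])

```text
time: 8.1
tool_pos: [0.59, 0.1371, 0.1268]
orientation: [[0.053, 0.999, 0.006], [0.999, -0.053, 0.0], [0.001, 0.006, -1.0]]
ft_force: [0.5, -0.1, -0.4]
width: 0.0855
gripper_force: 0.0
```

Call:
arm_command(offset=[[0,0,-0.3],[0,0,-0.5],[0,0,-0.5],[0,0,-0.5],[0,0,-0.4],[0,0,0],[0,0,0],[0,0,0],[0,0,0],[0,0,0],[0,0,0]], rot=[[0,0,0.178],[0,0,0.178],[0,0,0.178],[0,0,0.178],[0,0,0.178],[0,0,0.178],[0,0,0.178],[0,0,0.178],[0,0,0.178],[0,0,0.178],[0,0,0]], fingers=[1,1,1,1,1,1,1,1,1,1,1])

```text
time: 9.2
tool_pos: [0.5883, 0.137, 0.2325]
orientation: [[0.993, 0.118, -0.001], [0.118, -0.993, -0.0], [-0.001, -0.0, -1.0]]
ft_force: [-1.1, -0.3, -0.7]
width: 0.0854
gripper_force: 0.0
```

```bash
python3 - <<'E'
from h import *
o=telemetry.get_obs(); d=np.array([.5608,-.309,.231])-o['tool_pos']; print(o['tool_pos'],o['orientation'].round(4),o['orientation'].T@d/.05,o['qpos'],o['time'])
E
```

```text
[0.58832489 0.13698077 0.23245237] [[ 9.930e-01  1.179e-01 -1.200e-03]
 [ 1.179e-01 -9.930e-01 -0.000e+00]
 [-1.200e-03 -1.000e-04 -1.000e+00]] [-1.59837639  8.79248107  0.02998091] [2.00594465e+00 2.80795943e+01 7.09329112e+01 8.13031410e-04
 8.10577998e+01 8.52340400e+01] 9.2
```

Call:
arm_command(offset=[[-0.1,0.4,0],[-0.1,0.6,0],[-0.1,0.6,0],[-0.1,0.6,0],[-0.1,0.6,0],[-0.1,0.6,0],[-0.1,0.6,0],[-0.1,0.6,0]], rot=[[0,0,0],[0,0,0],[0,0,0],[0,0,0],[0,0,0],[0,0,0],[0,0,0],[0,0,0]], fingers=[1,1,1,1,1,1,1,1])

```text
time: 10.0
tool_pos: [0.5759, -0.0973, 0.2328]
orientation: [[0.992, 0.123, -0.001], [0.123, -0.992, 0.0], [-0.001, -0.0, -1.0]]
ft_force: [0.3, 0.2, -0.4]
width: 0.0852
gripper_force: 0.0
```

Call:
arm_command(offset=[[-0.1,0.6,0],[-0.1,0.6,0],[-0.1,0.6,0],[-0.1,0.6,0],[-0.1,0.6,0],[-0.1,0.6,0],[-0.1,0.6,0],[-0.1,0,0],[0,0,0],[0,0,0]], rot=[[0,0,0],[0,0,0],[0,0,0],[0,0,0],[0,0,0],[0,0,0],[0,0,0],[0,0,0],[0,0,0],[0,0,0]], fingers=[1,1,1,1,1,1,1,1,1,1])

```text
time: 11.0
tool_pos: [0.5616, -0.3086, 0.2332]
orientation: [[0.993, 0.121, -0.0], [0.121, -0.993, 0.0], [-0.0, -0.0, -1.0]]
ft_force: [-0.5, 0.3, 0.1]
width: 0.0853
gripper_force: 0.0
```

```bash
python3 - <<'E'
from h import *
o=telemetry.get_obs(); d=np.array([.5608,-.309,.231])-o['tool_pos']; print(o['tool_pos'],o['orientation'].T@d/.05,o['time'])
snap('top','top1');snap('scene','scene1')
im=cv2.imread('pics/top1.png');s=cv2.imread('pics/scene1.png')
a=cv2.resize(im[150:250,80:200],None,fx=5,fy=5,interpolation=cv2.INTER_CUBIC)
b=cv2.resize(s[170:210,360:420],None,fx=5,fy=5,interpolation=cv2.INTER_CUBIC)
b=cv2.copyMakeBorder(b,0,a.shape[0]-b.shape[0],0,0,0)
cv2.imwrite('pics/c4.png',np.hstack([a[:, :500],b]))
E
```

```text
[ 0.56164088 -0.30859172  0.23319503] [-0.01768346  0.00608129  0.04389853] 11.0
```

View pics/c4.png

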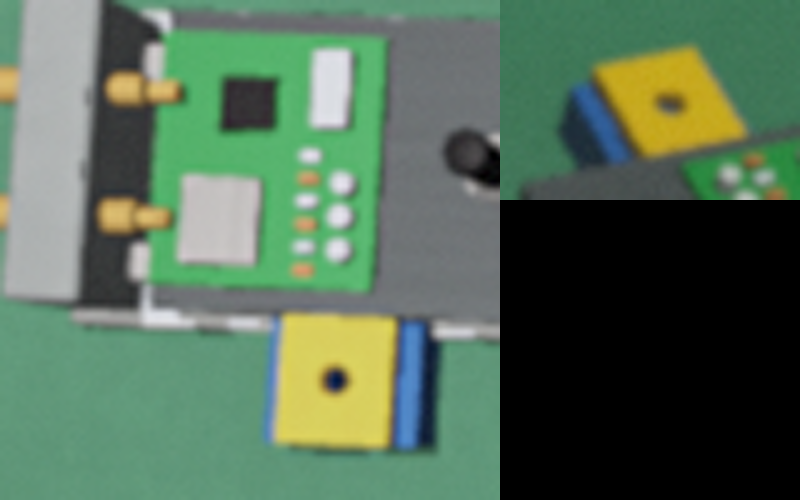

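Call:
arm_command(offset=[[-0.01,0.01,0.5],[0,0,0.5],[0,0,0.5],[0,0,0.5],[0,0,0.5],[0,0,0.5],[0,0,0.5],[0,0,0.18],[0,0,0.08],[0,0,0]], rot=[[0,0,0],[0,0,0],[0,0,0],[0,0,0],[0,0,0],[0,0,0],[0,0,0],[0,0,0],[0,0,0],[0,0,0]], fingers=[1,1,1,1,1,1,1,1,1,1])

```text
time: 12.1
tool_pos: [0.5614, -0.3099, 0.0459]
orientation: [[0.993, 0.12, 0.001], [0.12, -0.993, -0.001], [0.001, 0.001, -1.0]]
ft_force: [-0.0, -0.3, 0.2]
width: 0.0852
gripper_force: 0.0
```

Call:
arm_command(offset=[[0,0,0],[0,0,0],[0,0,0],[0,0,0],[0,0,0],[0,0,0],[0,0,0],[0,0,0],[0,0,0]], rot=[[0,0,0],[0,0,0],[0,0,0],[0,0,0],[0,0,0],[0,0,0],[0,0,0],[0,0,0],[0,0,0]], fingers=[-1,-1,-1,-1,-1,-1,-1,-1,-1], squeeze=40)

```text
time: 13.0
tool_pos: [0.5612, -0.3101, 0.0456]
orientation: [[0.993, 0.119, 0.0], [0.119, -0.993, -0.0], [0.0, 0.0, -1.0]]
ft_force: [-0.9, 1.0, 4.6]
width: 0.017
gripper_force: 39.1
```

```bash
python3 - <<'E'
from h import *
t=load('top1');s=load('scene1')
print(atz(t,146.6,225.6,.038),atz(s,393.8,190.2,.038))
o=telemetry.get_obs();print(o['tool_pos'],o['orientation'].round(4))
E
```

```text
[0.50891468 0.20121789 0.038     ] [0.50843009 0.20042325 0.038     ]
[ 0.56115192 -0.31010459  0.04562291] [[ 9.929e-01  1.191e-01  3.000e-04]
 [ 1.191e-01 -9.929e-01 -3.000e-04]
 [ 3.000e-04  4.000e-04 -1.000e+00]]
```

Call:
arm_command(offset=[[0,0,-0.2],[0,0,-0.4],[0,0,-0.5],[0,0,-0.5],[0,0,-0.5],[0,0,-0.5],[0,-0.3,-0.4],[0.02,-0.5,0],[0.02,-0.5,0],[0.02,-0.5,0],[0.02,-0.5,0],[0.02,-0.5,0]], rot=[[0,0,0],[0,0,0],[0,0,0],[0,0,0],[0,0,0],[0,0,0],[0,0,0],[0,0,0],[0,0,0],[0,0,0],[0,0,0],[0,0,0]], fingers=[-1,-1,-1,-1,-1,-1,-1,-1,-1,-1,-1,-1])

```text
time: 14.2
tool_pos: [0.549, -0.1693, 0.1955]
orientation: [[0.993, 0.119, -0.0], [0.119, -0.993, 0.0], [-0.0, -0.0, -1.0]]
ft_force: [0.4, 0.9, -0.3]
width: 0.017
gripper_force: 39.3
```

Call:
arm_command(offset=[[0.02,-0.5,0],[0.02,-0.5,0],[0.01,-0.5,0],[0.01,-0.5,0],[0.01,-0.5,0],[0,-0.5,0],[0,-0.5,0],[0,-0.5,0],[0,-0.5,0],[0,-0.5,0],[0,0,0]], rot=[[0,0,0],[0,0,0],[0,0,0],[0,0,0],[0,0,0],[0,0,0],[0,0,0],[0,0,0],[0,0,0],[0,0,0],[0,0,0]], fingers=[-1,-1,-1,-1,-1,-1,-1,-1,-1,-1,-1])

```text
time: 15.3
tool_pos: [0.5224, 0.0806, 0.1956]
orientation: [[0.993, 0.122, -0.0], [0.122, -0.993, 0.001], [-0.0, -0.001, -1.0]]
ft_force: [0.4, -0.6, -0.6]
width: 0.0167
gripper_force: 39.4
```

Call:
arm_command(offset=[[0,-0.5,0],[0,-0.5,0],[0,-0.5,0],[0,-0.5,0],[0,-0.4,0],[0,0,0],[0,0,0]], rot=[[0,0,0],[0,0,0],[0,0,0],[0,0,0],[0,0,0],[0,0,0],[0,0,0]], fingers=[-1,-1,-1,-1,-1,-1,-1])

```text
time: 16.0
tool_pos: [0.5088, 0.1968, 0.1953]
orientation: [[0.993, 0.119, -0.0], [0.119, -0.993, -0.0], [-0.0, 0.0, -1.0]]
ft_force: [-0.2, 0.3, -1.4]
width: 0.0169
gripper_force: 39.4
```

```bash
python3 - <<'E'
from h import *
o=telemetry.get_obs(); d=np.array([.5087,.201,.231])-o['tool_pos']; print(o['tool_pos'],o['orientation'].round(4),o['orientation'].T@d/.05,o['time'],o['width'])
E
```

```text
[0.5088106  0.1968311  0.19528134] [[ 9.929e-01  1.194e-01 -2.000e-04]
 [ 1.194e-01 -9.929e-01 -4.000e-04]
 [-3.000e-04  4.000e-04 -1.000e+00]] [ 0.00756293 -0.08276765 -0.71440765] 16.0 0.016860581801248452
```

Call:
arm_command(offset=[[0.01,-0.08,0],[0,0,0.5],[0,0,0.5],[0,0,0.5],[0,0,0.4],[0,0,0.2],[0,0,0],[0,0,0]], rot=[[0,0,0],[0,0,0],[0,0,0],[0,0,0],[0,0,0],[0,0,0],[0,0,0],[0,0,0]], fingers=[-1,-1,-1,-1,-1,-1,-1,-1])

```text
time: 16.8
tool_pos: [0.5094, 0.2012, 0.0912]
orientation: [[0.993, 0.119, 0.001], [0.119, -0.993, 0.0], [0.001, -0.0, -1.0]]
ft_force: [-0.6, 0.8, -0.2]
width: 0.0166
gripper_force: 39.4
```

```bash
python3 - <<'E'
from h import *
o=telemetry.get_obs(); print(o['tool_pos'])
s=snap('scene','scene2');w=snap('wrist','wrist2');snap('top','top2')
z=lambda n,a,b,c,d:cv2.resize(cv2.imread(f'pics/{n}.png')[a:b,c:d],(400,300),interpolation=cv2.INTER_CUBIC)
W=cv2.resize(cv2.imread('pics/wrist2.png'),(400,300)); blank=z('top2',150,270,80,240)
cv2.imwrite('pics/c5.png',np.vstack([np.hstack([z('scene2',130,220,340,460),W]),np.hstack([blank,z('wrist2',150,300,180,380)])]))
print(proj(s,np.array([.5087,.201,.038])))
E
```

```text
[0.50938338 0.20122507 0.09118691]
[394.1247248 190.2290042]
```

View pics/c5.png

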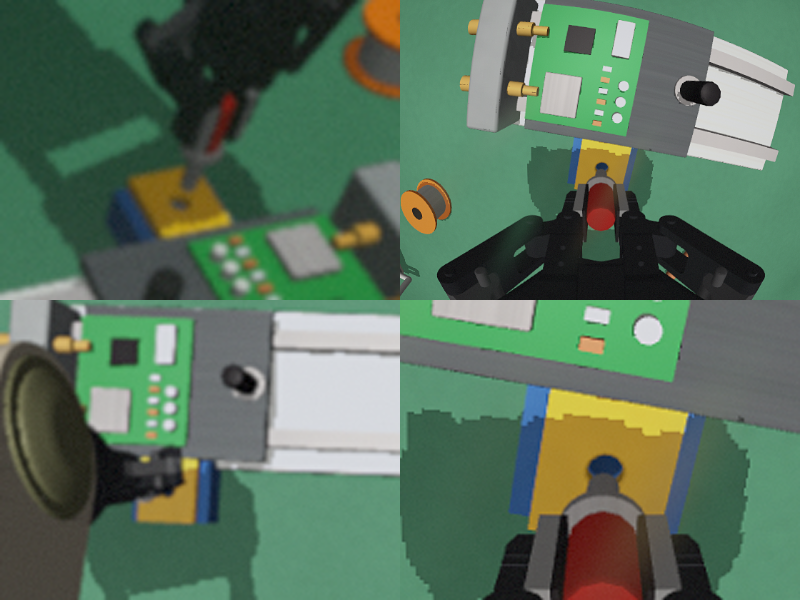

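```bash
python3 - <<'E'
from h import *
s=load('scene2');w=load('wrist2')
for X in([.5087,.201,.038],[.5087,.201,.0496],[.5187,.201,.0496],[.5087,.211,.0496]):print(proj(s,np.array(X)).round(1))
def pw(X):
    F=210/np.tan(np.radians(w['fovy'])/2);p=w['R']@X+w['t'];r=np.hypot(p[0],p[1]);th=np.arctan2(r,p[2]);return p[:2]/r*th*F+[w['cx'],w['cy']]
for X in([.5087,.201,.038],[.5094,.2012,.0496],[.5094,.2012,.0776]):print(pw(np.array(X)).round(1))
n=lambda f,a,b,c,d:cv2.resize(cv2.imread(f'pics/{f}.png')[a:b,c:d],(400,400),interpolation=cv2.INTER_CUBIC)
cv2.imwrite('pics/c6.png',np.hstack([n('scene2',160,210,370,420),n('wrist2',210,260,255,305)]))
E
```

```text
[394.1 190.2]
[395.6 186.3]
[398.1 189.9]
[400.1 185.1]
[282.1 235.9]
[282.  241.7]
[282.2 261.8]
```

View pics/c6.png

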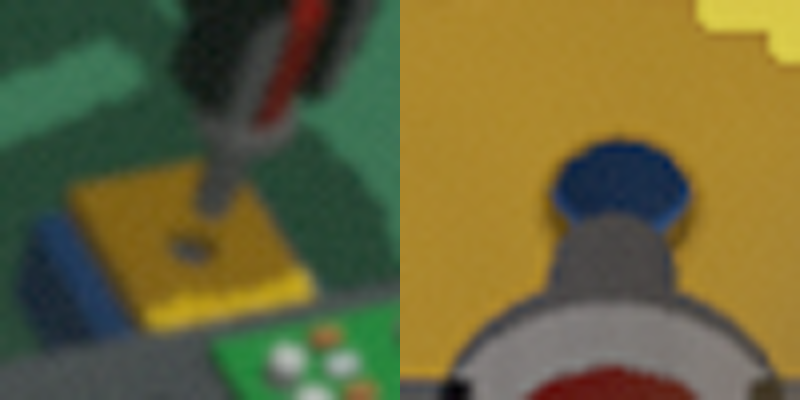

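The wrist close-up shows the foot 0.5 mm off the hole along tool y, and close to centred along x. I'll correct that and lower gently.

Call:
arm_command(offset=[[0.005,0.01,0],[0,0,0.1],[0,0,0.1],[0,0,0.06],[0,0,0.06],[0,0,0.06],[0,0,0]], rot=[[0,0,0],[0,0,0],[0,0,0],[0,0,0],[0,0,0],[0,0,0],[0,0,0]], fingers=[-1,-1,-1,-1,-1,-1,-1])

```text
time: 17.65
tool_pos: [0.5089, 0.2009, 0.0708]
orientation: [[0.993, 0.119, -0.001], [0.119, -0.993, -0.0], [-0.001, 0.0, -1.0]]
ft_force: [-0.2, -0.3, -1.1]
width: 0.0167
gripper_force: 39.4
```

Call:
arm_command(offset=[[0,0,0.06],[0,0,0.06],[0,0,0.06],[0,0,0.06],[0,0,0.06],[0,0,0.06],[0,0,0]], rot=[[0,0,0],[0,0,0],[0,0,0],[0,0,0],[0,0,0],[0,0,0],[0,0,0]], fingers=[-1,-1,-1,-1,-1,-1,-1])

```text
time: 18.35
tool_pos: [0.5089, 0.2009, 0.0528]
orientation: [[0.993, 0.119, -0.001], [0.119, -0.993, -0.0], [-0.001, 0.0, -1.0]]
ft_force: [0.5, -0.9, -0.6]
width: 0.0165
gripper_force: 39.4
```

Call:
arm_command(offset=[[0,0,0.04],[0,0,0.04],[0,0,0.02],[0,0,0.01],[0,0,0]], rot=[[0,0,0],[0,0,0],[0,0,0],[0,0,0],[0,0,0]], fingers=[-1,-1,-1,-1,-1])

```text
time: 18.85
tool_pos: [0.5091, 0.2009, 0.0478]
orientation: [[0.993, 0.119, 0.0], [0.119, -0.993, 0.0], [0.0, -0.0, -1.0]]
ft_force: [0.5, -1.1, -0.4]
width: 0.0167
gripper_force: 39.4
```

Call:
arm_command(offset=[[0,0,0.01],[0,0,0.01],[0,0,0]], rot=[[0,0,0],[0,0,0],[0,0,0]], fingers=[-1,-1,-1])

```text
time: 19.15
tool_pos: [0.5092, 0.201, 0.0475]
orientation: [[0.993, 0.119, 0.0], [0.119, -0.993, 0.0], [0.0, 0.0, -1.0]]
ft_force: [-2.6, -0.8, 6.1]
width: 0.0166
gripper_force: 40.2
```

Force has built up at the expected height, so the collar is seated. I'll release and retreat.

Call:
arm_command(offset=[[0,0,0],[0,0,0],[0,0,0],[0,0,0],[0,0,0],[0,0,0],[0,0,-0.2],[0,0,-0.4],[0,0,-0.5],[0,0,-0.5],[0,0,-0.5],[0,0,0]], rot=[[0,0,0],[0,0,0],[0,0,0],[0,0,0],[0,0,0],[0,0,0],[0,0,0],[0,0,0],[0,0,0],[0,0,0],[0,0,0],[0,0,0]], fingers=[1,1,1,1,1,1,1,1,1,1,1,1])

```text
time: 20.35
tool_pos: [0.5106, 0.2013, 0.1558]
orientation: [[0.993, 0.119, 0.007], [0.119, -0.993, 0.001], [0.007, -0.0, -1.0]]
ft_force: [-1.1, 0.7, -0.6]
width: 0.0854
gripper_force: 0.0
```

```bash
python3 - <<'E'
from h import *
s=snap('scene','scene3');snap('wrist','wrist3')
for X in([.509,.201,.042],[.509,.201,.078]):print(((proj(s,np.array(X))-[340,140])*4).round())
cv2.imwrite('pics/c7.png',np.hstack([cv2.resize(cv2.imread('pics/scene3.png')[140:240,340:440],(400,400)),cv2.resize(cv2.imread('pics/wrist3.png'),(400,300))[:300].copy() if 0 else cv2.resize(cv2.imread('pics/wrist3.png'),(400,400))]))
E
```

```text
[219. 196.]
[237. 145.]
```

View pics/c7.png

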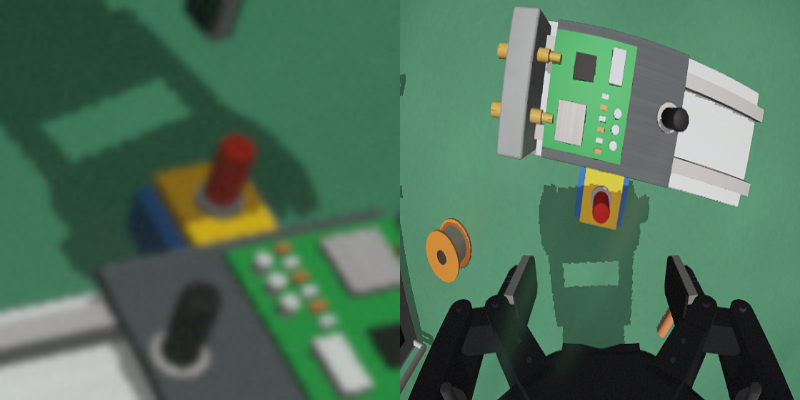

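The pin stands upright with its collar on the lug, at (222,200) where the projection puts it. Its knob top is at (237,147), the carriage is home and the gripper is clear.

```bash
python3 -c "
from h import *
print(close_job())"
```

```text
the job is handed in; nothing more can be done
None
```

The job is handed in at about 20 s of the 51 s allowed, with no verdict returned: by camera and force readings the carriage is home, the locking pin is upright with its collar on the lug, and the gripper touches nothing; I never touched the blue and yellow tools, but took no closing look at them.

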